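Load a specimen jar under the lamp hood with the lamp locked off

ROBOT

A 6-joint arm with a two-finger parallel gripper is mounted at the origin on the work surface. World frame = base frame: x ahead of the robot, y to its left, z up, the work surface at z = 0. Lengths are in mm, angles in rad, forces in N, time in s.
With the tool pointing down it reaches from about 300 to 775 mm from the base axis. Payload 14.6 kg.
Tool frame: the origin (TCP) lies at the very end of the fingers, on their centre line; the grasp point (between the pads) lies 19 mm behind it; z points along the fingers, y is the line along which they close (so a half turn about z gives the same grasp; the last joint's range is limited). The gripper opens to 94 mm and grips with 3 to 60 N. Pads are 16 mm wide; open, the fingers measure 119 mm over their backs; the gripper's body (75 mm by 177 mm) begins 78 mm behind the grasp point.
Start: joints at [1.129, 0.3, 1.521, -0, 1.321, -0.067], TCP at [201.344, 511.81, 205.446] pointing down, gripper open.
Joint ranges: [-3.03, 3.03], [-0.79, 2.21], [0.23, 2.52], [-1.04, 4.18], [0, 3.07], [-2.55, 2.55]. Speed limits (rad/s): [2.22, 2.22, 2.57, 3.14, 3.14, 3.14].

INTERFACE

Orientations are given as [roll, pitch, yaw] about the fixed x, y, z axes, in that order (R = Rz(yaw) Ry(pitch) Rx(roll)).
In Python, from cell import manip, camera, get_calibration gives the robot as it stands. The module is installed in compiled form; this text tells all that it offers.
- The arm moves only by the tool jog_arm, never from a script. Its argument "plan" is one flat list of numbers, 6 for each row, row after row: the shift along the world's x, y, z in m, then the turn, a rotation vector about the world's x, y, z in degrees. A call has 1 to 20 rows; each row is the pose to reach, as a shift and turn from the pose commanded when the call began; what a row does not reach only later rows make up. A row lasts 1/10 s, in which the tool goes at most 50 mm and 8.59 degrees, less where a joint would pass 70% of its speed; a pose out of reach is approached as far as the arm can. A call with a gripper value outside its range is refused whole. "claw" is the finger opening in m, from 0 to 0.094, set as the call begins (left out, the last holds). The fingers move at their own pace and stop on an object; "force" is the grip in N (left out, the last holds). Time passes only in rows, so rows that repeat a pose let the fingers close. It gives the time, the measured TCP pose, the force, the opening and the grip force at its end, in the units of the state.
- manip.read_state(): the state, without advancing time (a new reading comes with each control period).
- camera(name): name is "scene" or "top" or "wrist"; returns (picture, depth): 480x640x3 uint8, red, green, blue; 480x640 float32, mm along the optical axis (not along the pixel's ray), 0 where there is no reading.
- get_calibration(name): a dict with "fx", "fy", "cx", "cy" (pixels), "origin" and "attitude" of the camera in the world. Camera axes: x right, y down, z forward; pixel columns grow to the right and rows downward; lengths in mm; the calibration is good to about 2 mm. A picture is of the moment at which its call begins: read the wrist's pose just before it. get_calibration takes no time and is no camera call; for the wrist camera it gives the pose at the moment of the call.
- manip.sign_off(): hands the job in; it is judged then, once.
The state is a dict: "clock": time; "joints": joint angles; "qd": joint speeds; "effort": joint torques, N m; "eef_pos": TCP position; "eef_rot": TCP orientation; "wrist_force": force on the tool from outside, world axes, zero at the start; "moment": the same for the moment, N m; "finger_gap": finger opening in mm; "finger_force": force on a finger pad.
Only numpy, scipy, OpenCV 4.12 (cv2) and the standard library are available. Lean on these libraries where they do the work, as an engineer would, in place of code of your own. Each camera call takes 0.05 s, during which the arm holds its last target. There are 200 camera calls.

TASK

Load the blue-capped jar into the inspection lamp station, with the lamp safely off while its amber hood is open: lift the red locking collar and flip its lever down to off, slide the hood all the way open, stand the jar upright wholly on the black disc without dropping it, slide the hood fully shut, then lift the collar again and flip the lever back up to on. Let the collar drop fully home after each flip. Leave the grey-collared switch and the other two jars as they are.

Things in the scene. Friction and masses are not known exactly. Their poses are not given: they have to be found in the camera images.
- red_console: Lamp's fixed white switch box, 131 mm deep (x), 110 wide (y); origin: centre of its underside. Front faces -x (robot). Its top panel slopes 35 deg, from 25 mm high in front to 117 mm at the back: its normal leans 35 deg from vertical to the front. The clear visor above blocks straight-down access to the switch; come in with the tool leaning along the panel's normal.
- red_visor (a point): Middle of the free (top) edge of the red console's clear visor, 4 mm thick, 110 mm wide: it stands square to the panel on its back edge, 130 mm long, overhanging the switch; 90 mm up-slope of the switch's hinge, measured along the panel.
- grey_console: The heater's switch box, the same in every way (visor and locking toggle too) but with a grey collar. It may stand on either side of the red one, about 160 mm away; leave its switch alone. Origin at the centre of its underside.
- red_lever (a joint): Lamp's toggle lever, rad, right-handed about its hinge's +y: 0 square to the panel, +0.3 leans up-slope, away from the robot = ON (start), -0.3 down-slope towards the robot = OFF. Friction 0.04 N m holds it where left. A pin under the collar, behind two cheeks on the panel, locks it: it cannot leave ON or OFF by more than 0.06 unless the collar is lifted at least 7 mm.
- red_collar (a joint): Lift (m) of the red collar along the lever, 0 (home, locked) to 0.012 (fully lifted). A spring presses it home: 3 N at 0, 5 N fully lifted. It must stay lifted during the flip; released at ON or OFF it drops home by itself and locks.
- red_grip (a point): Centre of the red collar (moves with it), where to grip: a cylinder 24 mm across, 26 mm long. z: outwards along the lever; y: along the hinge. When home, 45 mm from the hinge axis, 33 mm off the panel. The lever's ball end, 12 mm across, ends 35 mm beyond it. The cheeks (20 mm wide along y) end 12 mm below it, so fingers closing along y pass beside them.
- red_hinge (a point): Fixed point on the red lever's hinge axis, 12 mm below the panel face, midway across the console; z: along the lever, outwards; y: along the hinge axis, same as the console's y.
- grey_lever (a joint): Angle of the grey-collared lever, same meaning. It starts OFF and must stay so.
- station: Fixed lamp station: white base 150 (x) by 300 (y) by 26 mm high, origin at the centre of its underside. Black disc on its -y half; the amber hood covers the disc when shut and stands over the +y half when open. A fixed amber end plate, 4 mm thick, reaching 92 mm above the desk, stands at its -y end, 73 mm from the disc's centre.
- disc (a point): Centre of the top face of the black disc, 70 mm in diameter, 3 mm proud of the station's base (29 mm above the desk). The jar is to stand here.
- hood (a joint): Travel (m) of the amber hood along the station's +y: 0 shut (over the disc), 0.150 fully open; friction 1.5 N; starts 0 to 5 mm open. The hood is 146 mm (x) by 140 mm (y), its top 96 mm above the desk, 66 mm clear inside, and open on its -y side, so that it slides over a standing jar.
- hood_grip (a point): Grip point on the hood's black handle (moves with it), a fin amid the hood's top: 12 mm thick along the station's y (sliding direction), 60 mm long along x, rising 36 mm above the hood's top to 132 mm above the desk. The point is 12 mm below the fin's top. Axes as the station's.
- blue_jar: The specimen jar to load: a closed upright cylinder, 36 mm in diameter, 56 mm high, cream body, blue cap (the top 12 mm), about 60 g. Origin at the centre of its underside.
- white_jar: Another jar of the same size with a white cap; leave it alone. Origin at the centre of its underside.
- green_jar: Another jar of the same size with a green cap; leave it alone. Origin at the centre of its underside.
Things that resemble listed ones, but are neither listed nor needed, are in the scene too. What is shaped like the blue_jar but yellow is not meant.

How it is judged (in metres and radians):
On the way, in this order (a step that is already met when the one before it is completed fails the run):
1. the red lever is flipped to off and its collar is home (value of joint red_lever below -0.15 rad and value of joint red_collar below 0.003 m), for 0.2 s.
2. the hood is slid open (value of joint hood above 0.125 m), for 0.1 s.
3. the blue-capped jar stands upright on the black disc, let go (horizontal distance between blue_jar and disc below 0.018 m and z of blue_jar in the frame of disc between -0.004 and 0.004 m and angle between blue_jar's own z axis and vertical below 0.1 rad and linear speed of blue_jar below 0.02 m/s and contact force between blue_jar and the fingers below 0.1 N), for 0.2 s.
4. the hood is slid shut, over the jar (all of step 3 and value of joint hood below 0.008 m), for 0.1 s.
At the end, for the whole second after the job is handed in: The red lever is back at on (above 0.15 rad) with its collar home (within 3 mm), the hood is shut (within 8 mm), the blue-capped jar stands upright (within 0.1 rad), still and released on the black disc (within 18 mm of its centre), and the grey lever is still off (all of step 4 and value of joint red_lever above 0.15 rad and value of joint red_collar below 0.003 m and value of joint grey_lever below -0.15 rad); the robot touches nothing.
It fails at once if the hood is open by more than 20 mm while the lamp's lever is not on the off side (value of joint hood above 0.02 m and value of joint red_lever above 0 rad).
It fails at once if the blue-capped jar is tipped over (more than 0.6 rad) (angle between blue_jar's own z axis and vertical above 0.6 rad).
It fails at once if the blue-capped jar is dropped (falls freely faster than 0.6 m/s) (linear speed of blue_jar above 0.6 m/s and contact force between blue_jar and the fingers below 0.05 N).
It fails at once if the white-capped jar is shifted by more than 30 mm or the grey lever is flipped (distance of white_jar from where it was at the start of the episode above 0.03 m or value of joint grey_lever above 0 rad).
It fails at once if the green-capped jar is shifted by more than 30 mm (distance of green_jar from where it was at the start of the episode above 0.03 m).
It also fails if it takes over 72 s, if anything falls off the work surface, if the arm or the gripper's body presses on something with over 40 N, if the wrist force passes 120 N, or if a joint passes its speed limit or range.

## Working session

There is one attempt and no reset: what is moved stays moved. The work goes in short steps, Python scripts to look and compute and a tool call to move; the robot and the scene stay as the last step left them, time stands still between calls to the robot, and variables do not carry over. Pictures are saved under pics/ and viewed, at most 10 in all, crops included, and the job is handed in when it is done.

Besides the shell and the picture viewer there is one more tool, called as name(argument=value, ...) on one line, values as JSON. jog_arm: Moves the arm, as the interface text tells. Its arguments: {"type":"object","properties":{"plan":{"type":"array"},"claw":{"type":"number"},"force":{"type":"number"}},"required":["plan"]}

```bash
mkdir -p pics
cat > h.py <<'E'
import numpy as np, cv2, sys
from cell import manip, camera, get_calibration
from scipy.spatial.transform import Rotation as R
def snap(name):
    c=get_calibration(name); p,d=camera(name); return p,d,c
def Rc(c):
    a=np.array(c["attitude"]); 
    return a if a.shape==(3,3) else R.from_euler('xyz',a).as_matrix()
def world(c,d):
    v,u=np.mgrid[:d.shape[0],:d.shape[1]]
    P=np.stack([(u-c["cx"])/c["fx"]*d,(v-c["cy"])/c["fy"]*d,d],-1)
    return P@Rc(c).T+np.array(c["origin"])
E
python3 - <<'E'
from h import *
for n in("top","scene"):
    p,d,c=snap(n); print(c); np.savez(f"{n}.npz",p=p,d=d); cv2.imwrite(f"pics/{n}.png",p[:,:,::-1])
print(manip.read_state())
E
```

```text
{'fx': 582.5117067223708, 'fy': 582.5117067223708, 'cx': 322.04776757251943, 'cy': 239.05196688179922, 'origin': array([ 470.78094401,  -16.54169904, 1098.34992608]), 'attitude': array([-3.10638287,  0.00749331, -1.56900018])}
{'fx': 496.50979258463724, 'fy': 496.50979258463724, 'cx': 326.9752415298139, 'cy': 233.92661450511835, 'origin': array([248.7197944 , 448.13330128, 849.72315989]), 'attitude': array([-2.52039799,  0.00605004, -2.62159124])}
{'clock': 0.1, 'joints': array([ 1.12937826e+00,  3.00392836e-01,  1.52151531e+00,  2.11846527e-05,
        1.32068113e+00, -6.65969295e-02]), 'qd': array([ 0.00212696,  0.00133685, -0.00226181,  0.00185943, -0.00132985,
        0.00043526]), 'effort': array([ 2.98227515e-04, -5.32640183e+01, -3.53288305e+01,  7.09050894e-02,
        2.35149404e-02, -8.94491478e-06]), 'eef_pos': array([201.25636958, 511.60949241, 204.9570794 ]), 'eef_rot': array([-3.14059961e+00, -8.67976652e-05,  2.76676622e+00]), 'wrist_force': array([ 0.18036505, -0.20188071,  0.12126878]), 'moment': array([ 0.02187204, -0.00137234, -0.00444837]), 'finger_force': 0.0, 'finger_gap': 93.79608587842256}
```

View pics/top.png

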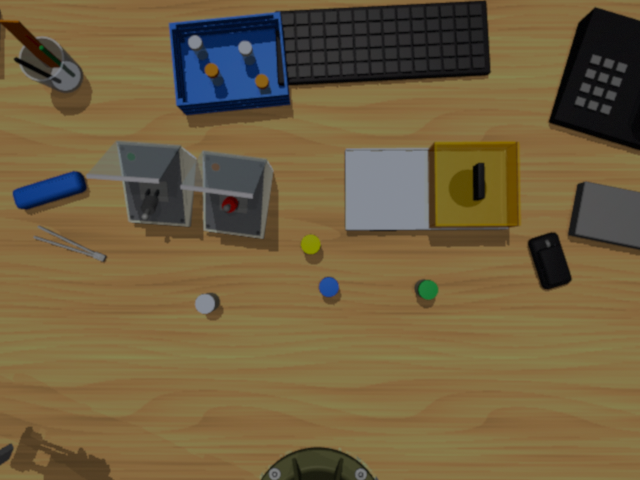

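View pics/scene.png

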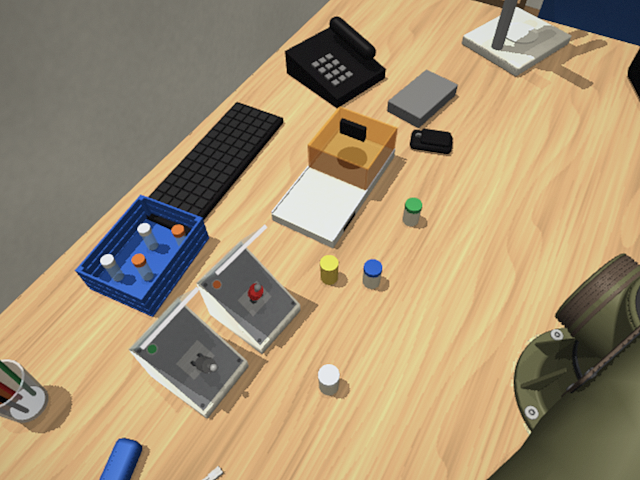

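Top view: red console ~(237,195) px, grey console ~(158,185), station ~(431,188) with the hood shut at ~(475,185), handle (479,181). Blue cap is at (329,287), yellow (311,244), green (428,289) and white (206,303). The scene view agrees; the red lever leans up-slope.

Run:
```python
from h import *
for n in("top","scene"):
    z=np.load(n+".npz"); p,d=z["p"],z["d"]; c=get_calibration(n); W=world(c,d); H=cv2.cvtColor(p,cv2.COLOR_RGB2HSV)
    h,s,v=[H[:,:,i].astype(int) for i in range(3)]
    ok=d>0; X,Y,Z=W[...,0],W[...,1],W[...,2]
    print(n,"desk z",np.median(Z[ok&(X>250)&(X<330)&(abs(Y)<200)]))
    reg=ok&(X>230)&(X<640)&(abs(Y)<450)
    for nm,m in dict(blue=(h>100)&(h<130)&(s>120)&(X<420),green=(h>45)&(h<80)&(s>120)&(X<420),yellow=(h>24)&(h<34)&(s>180)&(X<420)&(Y>-50),white=(s<50)&(v>120)&(X<380)).items():
        m=m&reg&(Z>49)&(Z<66)&(X<430)
        # cap: keep biggest comp
        k,l,st,_=cv2.connectedComponentsWithStats(m.astype(np.uint8)); 
        if k<2: print(nm,"none"); continue
        i=1+st[1:,4].argmax(); q=W[l==i]; t=q[q[:,2]>np.percentile(q[:,2],90)-3]
        cc,r=cv2.minEnclosingCircle(t[:,:2].astype(np.float32)); print(nm,st[i,4],np.round(cc,1),round(r,1),np.round(t.mean(0),1))
    m=reg&(Z>20)&(Z<31)&(s<60)&(Y<0)&(X>400)
    q=W[m]; 
    if len(q): print("base",len(q),np.median(q[:,2]),cv2.minAreaRect(q[:,:2].astype(np.float32)))
    m=reg&(Z>18)&(Z<120)&(Y<-20)&(X>430); q=W[m]; print("station all",cv2.minAreaRect(q[:,:2].astype(np.float32)))
    m=reg&(Z>85)&(Z<110)&(Y<-20)&(X>430);q=W[m]; print("hood top",len(q),np.median(q[:,2]),cv2.minAreaRect(q[:,:2].astype(np.float32)))
    m=reg&(Z>122)&(Z<145)&(Y<-20)&(X>430);q=W[m]; print("fin top",len(q),np.median(q[:,2]),cv2.minAreaRect(q[:,:2].astype(np.float32)) if len(q) else 0)
    m=reg&((h<8)|(h>172))&(s>170)&(v>60)&(Z>20)&(Y>0)&(Y<250); q=W[m]; print("red",len(q),q.mean(0),q.min(0),q.max(0))
    # panel plane
    m=reg&(s<40)&(v<130)&(Y>90)&(Y<230)&(X>430)&(Z>27)&(Z<115); 
    q=W[m]; 
    best=None; rng=np.random.default_rng(0)
    for _ in range(300):
        a=q[rng.choice(len(q),3)]; nn=np.cross(a[1]-a[0],a[2]-a[0]); L=np.linalg.norm(nn)
        if L<1: continue
        nn/=L; 
        if abs(abs(nn[2])-.819)>.05: continue
        I=abs((q-a[0])@nn)<2
        if best is None or I.sum()>best.sum(): best=I
    a=q[best]; o=a.mean(0); nn=np.linalg.svd(a-o,full_matrices=False)[2][2]; nn*=np.sign(nn[2])
    print("panel",len(a),o,nn,"yaw",np.degrees(np.arctan2(-nn[1],-nn[0])),np.degrees(np.arccos(nn[2])))
```

```text
top desk z 2.345629909197669
blue 111 [415.7 -20.3] 15.1 [413.5 -20.2  59.5]
green 175 [ 416.2 -197. ] 16.1 [ 411.5 -196.4   60. ]
yellow none
white 24 [378.1 200.1] 5.9 [377.5 201.4  59.8]
base 5154 27.925473739864742 ((527.677734375, -249.8750762939453), (398.121337890625, 224.5869903564453), 89.991943359375)
station all ((534.996337890625, -235.6353302001953), (428.7742004394531, 209.93116760253906), 89.97370910644531)
hood top 5202 98.25324980522782 ((584.2896728515625, -277.1083068847656), (111.16944885253906, 148.9476776123047), 0.059698428958654404)
fin top 313 133.5398499937961 ((601.734130859375, -273.09320068359375), (59.55118942260742, 13.37195873260498), 1.8576455116271973)
red 114 [565.9907927  148.16967843 111.25469687] [551.26417778 137.47657516  67.76887114] [581.20392856 167.35077186 130.87922764]
panel 1663 [553.0289518  145.483299    54.73539732] [-0.56704243  0.07429406  0.8203312 ] yaw -7.464390875218033 34.88203851271444
scene desk z -0.4131392077339342
blue 98 [417.9 -18.7] 15.5 [414.6 -18.4  55.9]
green 99 [ 416.9 -195.4] 17.0 [ 412.7 -194.6   56. ]
yellow none
white 27 [379.7 201.1] 8.7 [378.5 200.7  55.6]
base 3519 25.6614939059815 ((520.1224975585938, -228.083251953125), (445.2254943847656, 236.85775756835938), 88.44886016845703)
station all ((535.0932006835938, -235.1327667236328), (209.83409118652344, 428.8269958496094), 0.032980963587760925)
hood top 2299 95.5410581618263 ((585.2235107421875, -277.1009216308594), (109.16728210449219, 152.7120819091797), 0.05036820098757744)
fin top 189 130.14969066596018 ((604.0209350585938, -272.1744079589844), (15.199856758117676, 59.33250045776367), 87.69103240966797)
red 129 [563.64393336 155.55749656 104.16670547] [553.66433393 142.48514396  78.47889678] [575.71842506 162.74798503 114.98239457]
panel 3142 [579.86282335 148.95984409  68.39568478] [-0.57006154  0.06995657  0.8186183 ] yaw -6.996218580615823 35.05328176140996
```

Run:
```python
from h import *
for n in("top","scene"):
    z=np.load(n+".npz"); p,d=z["p"],z["d"]; c=get_calibration(n); W=world(c,d); H=cv2.cvtColor(p,cv2.COLOR_RGB2HSV)
    h,s,v=[H[:,:,i].astype(int) for i in range(3)]
    X,Y,Z=W[...,0],W[...,1],W[...,2]; off=2.3 if n=="top" else -0.4
    Z=Z-off; reg=(d>0)&(X>300)&(X<720)&(abs(Y)<480)
    def comp(m):
        k,l,st,_=cv2.connectedComponentsWithStats(m.astype(np.uint8)); i=1+st[1:,4].argmax(); return l==i
    for nm,m in dict(blue=(h>100)&(h<130)&(s>120)&(abs(Y)<80)&(X<480),green=(h>45)&(h<80)&(s>120),white=(s<50)&(v>100)&(X<430)&(Y>100)).items():
        m=comp(m&reg&(Z>53)&(Z<60)); q=W[m]; cc,r=cv2.minEnclosingCircle(q[:,:2].astype(np.float32)); print(nm,m.sum(),np.round(cc,1),round(r,1),np.round(q.mean(0),1))
    F=reg&(Y<-20)&(X>440)&(X<700)
    for nm,m in dict(base=F&(Z>22)&(Z<30)&(s<70)&(Y>-230),hood=F&(Z>92)&(Z<100),fin=F&(Z>105)&(Z<137)).items():
        m=comp(cv2.erode(m.astype(np.uint8),np.ones((2,2)))if nm!="fin" else m); q=W[m].astype(np.float32); 
        print(nm,len(q),q[:,:2].min(0),q[:,:2].max(0),cv2.minAreaRect(q[:,:2]))
    # console silhouettes: white sides; all points above desk
    m=reg&(X>440)&(Y>80)&(Y<225)&(Z>10)&(Z<24)
    q=W[m]; print("low",len(q),q.min(0),q.max(0))
    m=reg&(((h<8)|(h>172))&(s>150)&(v>60))&(Y>80)&(Y<250)&(X>450); m=comp(m)
    q=W[m]; vv,uu=np.nonzero(m); print("red",len(q),np.median(q,0),uu.mean(),vv.mean(),(uu.min(),uu.max(),vv.min(),vv.max()))
for n,(x0,x1,y0,y1) in dict(top=(90,280,130,245),scene=(120,310,220,420)).items():
    p=np.load(n+".npz")["p"][y0:y1,x0:x1]; cv2.imwrite(f"pics/{n}_c.png",cv2.resize(p,None,fx=3 if n!="top" else 4,fy=3 if n!="top" else 4,interpolation=cv2.INTER_CUBIC)[:600,:800,::-1])
```

```text
blue 251 [422.6 -20.2] 17.1 [422.2 -20.3  58.5]
green 278 [ 417.9 -197.3] 17.5 [ 417.7 -197.1   58.3]
white 285 [392.  200.6] 17.6 [392.2 200.1  58.2]Traceback (most recent call last):
  File "<stdin>", line 14, in <module>
cv2.error: OpenCV(4.12.0) /io/opencv/modules/imgproc/src/convhull.cpp:143: error: (-215:Assertion failed) total >= 0 && (depth == CV_32F || depth == CV_32S) in function 'convexHull'
```

Run:
```python
from h import *
for n in("top","scene"):
    z=np.load(n+".npz"); p,d=z["p"],z["d"]; c=get_calibration(n); W=world(c,d); H=cv2.cvtColor(p,cv2.COLOR_RGB2HSV)
    h,s,v=[H[:,:,i].astype(int) for i in range(3)]
    X,Y,Z=W[...,0],W[...,1],W[...,2]; off=2.3 if n=="top" else -0.4
    Z=Z-off; reg=(d>0)&(X>300)&(X<720)&(abs(Y)<480)
    def comp(m):
        k,l,st,_=cv2.connectedComponentsWithStats(m.astype(np.uint8)); i=1+st[1:,4].argmax(); return l==i
    for nm,m in dict(blue=(h>100)&(h<130)&(s>120)&(abs(Y)<80)&(X<480),green=(h>45)&(h<80)&(s>120)).items():
        m=comp(m&reg&(Z>53)&(Z<60)); q=W[m]; cc,r=cv2.minEnclosingCircle(q[:,:2].astype(np.float32)); print(nm,m.sum(),np.round(cc,1),round(r,1),np.round(q.mean(0),1))
    F=reg&(Y<-20)&(X>440)&(X<700)
    for nm,m in dict(base=F&(Z>22)&(Z<30)&(s<70)&(Y>-230),hood=F&(Z>92)&(Z<100),fin=F&(Z>105)&(Z<137)).items():
        m=comp(m); q=W[m][:,:2].astype(np.float32).copy()
        print(nm,len(q),q.min(0),q.max(0),cv2.minAreaRect(q))
    m=reg&(X>440)&(Y>80)&(Y<225)&(Z>10)&(Z<24)
    q=W[m]; print("low",len(q),q.min(0),q.max(0))
    m=reg&(((h<8)|(h>172))&(s>150)&(v>60))&(Y>80)&(Y<250)&(X>450); m=comp(m)
    q=W[m]; vv,uu=np.nonzero(m); print("red",len(q),np.median(q,0),uu.mean(),vv.mean(),(uu.min(),uu.max(),vv.min(),vv.max()))
for n,(x0,x1,y0,y1) in dict(top=(90,280,130,245),scene=(120,310,220,420)).items():
    p=np.load(n+".npz")["p"][y0:y1,x0:x1]; cv2.imwrite(f"pics/{n}_c.png",cv2.resize(p,None,fx=3 if n!="top" else 4,fy=3 if n!="top" else 4,interpolation=cv2.INTER_CUBIC)[:600,:800,::-1])
```

```text
blue 251 [422.6 -20.2] 17.1 [422.2 -20.3  58.5]
green 278 [ 417.9 -197.3] 17.5 [ 417.7 -197.1   58.3]
base 6360 [ 525.29663 -209.7932 ] [677.06903  -50.534027] ((600.7135009765625, -130.00424194335938), (150.74850463867188, 157.32704162597656), 0.8685454726219177)
hood 6329 [ 528.6309  -349.64938] [ 675.8453 -202.7174] ((602.0721435546875, -276.0752868652344), (146.172119140625, 146.3231201171875), 0.5818952322006226)
fin 396 [ 571.6947  -280.31516] [ 631.5963  -266.36566] ((601.5982055664062, -273.09759521484375), (59.8233528137207, 13.37195873260498), 1.8576455116271973)
low 91 [510.48705416  84.66818756  12.41385089] [636.67890052 204.19118938  26.28068128]
red 120 [566.34046749 147.2170477  113.27322129] 229.41666666666666 203.70833333333334 (np.int64(222), np.int64(236), np.int64(197), np.int64(212))
blue 219 [423.3 -19.3] 17.5 [423.  -18.4  55.5]
green 171 [ 418.9 -195.8] 17.6 [ 418.7 -194.7   55.5]
base 3933 [ 527.5935  -227.21452] [680.73285  -48.537407] ((604.1187744140625, -137.5185089111328), (152.0000457763672, 177.84097290039062), 0.5933860540390015)
hood 2743 [ 530.6215  -350.43427] [ 678.78986 -200.74748] ((604.7079467773438, -275.3826599121094), (147.8735809326172, 149.66725158691406), 0.442225843667984)
fin 355 [ 574.37305 -279.99026] [ 634.6856 -263.8667] ((604.5667724609375, -272.0691833496094), (60.343505859375, 16.02086639404297), 1.1180942058563232)
low 290 [512.17734912 101.51051278   9.64870698] [656.84315197 210.67566694  23.59680198]
red 142 [563.69113829 156.33121892 106.90472053] 254.53521126760563 292.92957746478874 (np.int64(248), np.int64(262), np.int64(284), np.int64(300))
```

View pics/top_c.png

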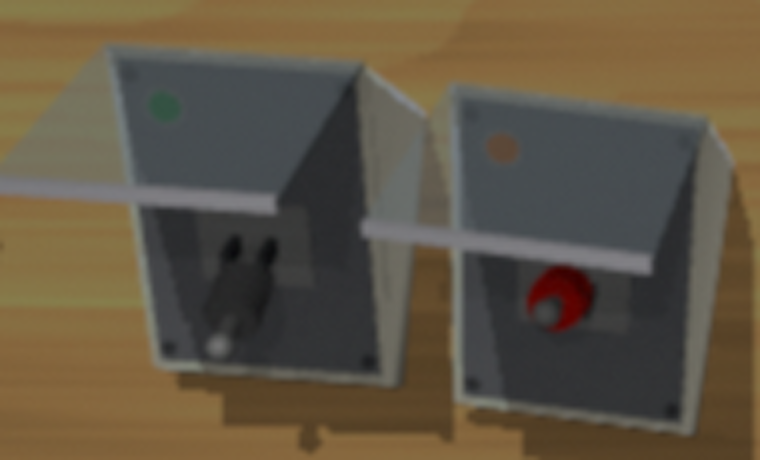

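Crop: red collar at ON with its grey ball end, visor above; both grey cheeks are clear on the left console. Now I triangulate the collar and aim.

```bash
cat >> h.py <<'E'
PSI=np.radians(-7.2); HY=np.array([-np.sin(PSI),np.cos(PSI),0])   # hinge y
def ldir(a):  # unit vec from hinge outward, lean a up-slope of the panel normal
    t=np.radians(35)-a; return np.array([-np.sin(t)*np.cos(PSI),-np.sin(t)*np.sin(PSI),np.cos(t)])
def toolR(out,y):
    z=-out; y=y-z*(y@z); y/=np.linalg.norm(y); return np.stack([np.cross(y,z),y,z],1)
def go(grasp,Rt,back=0):
    "shift/turn from the present pose so the grasp point is at grasp, backed off along the tool"
    s=manip.read_state(); R0=R.from_euler('xyz',s["eef_rot"]).as_matrix()
    tcp=np.array(grasp)+Rt[:,2]*(19-back); v=np.degrees(R.from_matrix(Rt@R0.T).as_rotvec())
    print("tcp",tcp.round(1),"shift",((tcp-s["eef_pos"])/1000).round(4),"turn",v.round(2),"|",np.linalg.norm(v).round(1),"t",s["clock"])
def ray(c,u,v):
    r=Rc(c)@np.array([(u-c["cx"])/c["fx"],(v-c["cy"])/c["fy"],1]); return np.array(c["origin"]),r/np.linalg.norm(r)
def tri(rays):
    A=sum(np.eye(3)-np.outer(r,r) for o,r in rays); b=sum((np.eye(3)-np.outer(r,r))@o for o,r in rays); return np.linalg.solve(A,b)
E
python3 - <<'E'
from h import *
rs=[ray(get_calibration("top"),229.4,203.7),ray(get_calibration("scene"),254.5,292.9)]
P=tri(rs); print(P,[np.linalg.norm(np.cross(P-o,r)) for o,r in rs])
Rt=toolR(ldir(.15),HY); 
s=manip.read_state(); print(R.from_euler('xyz',s["eef_rot"]).as_matrix().round(2),Rt.round(2))
go(P,Rt,100); go(P,toolR(ldir(.15),-HY),100)
c=get_calibration("wrist"); R0=R.from_euler('xyz',s["eef_rot"]).as_matrix()
print("cam in tool",R0.T@(c["origin"]-s["eef_pos"]),(R0.T@Rc(c)).round(3),c["fx"])
E
```

```text
[567.37846548 151.5912772   94.88561432] [np.float64(0.37939858825988276), np.float64(0.3793985882601214)]
[[-0.93  0.37 -0.  ]
 [ 0.37  0.93 -0.  ]
 [ 0.   -0.   -1.  ]] [[-0.89  0.13  0.44]
 [ 0.11  0.99 -0.06]
 [-0.44  0.   -0.9 ]]
tcp [531.6 156.1 167.4] shift [ 0.3304 -0.3555 -0.0375] turn [ -6.5  -25.67  14.03] | 30.0 t 0.1
tcp [531.6 156.1 167.4] shift [ 0.3304 -0.3555 -0.0375] turn [  37.     -9.54 -161.66] | 166.1 t 0.1
cam in tool [ 7.73737682e+01 -9.99889366e-02 -1.78958777e+02] [[ 0.001 -0.964 -0.266]
 [ 1.     0.001 -0.001]
 [ 0.001 -0.266  0.964]] 396.8155901047123
```

jog_arm(plan=[0.05,-0.05,0.12,0,0,0,0.1,-0.12,0.16,0,0,0,0.14,-0.16,0.16,0,0,0,0.18,-0.2,0.16,0,0,0,0.2,-0.24,0.16,-1,-5,3,0.23,-0.27,0.16,-2.5,-10,6,0.25,-0.3,0.16,-4,-15,8,0.28,-0.33,0.16,-5,-20,11,0.3,-0.355,0.14,-6.5,-25.7,14,0.3,-0.355,0.1,-6.5,-25.7,14,0.31,-0.355,0.06,-6.5,-25.7,14,0.32,-0.355,0.02,-6.5,-25.7,14,0.33,-0.355,-0.03,-6.5,-25.7,14,0.33,-0.355,-0.03,-6.5,-25.7,14,0.33,-0.355,-0.03,-6.5,-25.7,14,0.33,-0.355,-0.03,-6.5,-25.7,14,0.33,-0.355,-0.03,-6.5,-25.7,14], claw=0.06)

```text
clock: 1.8
eef_pos: [532.0, 157.4, 178.2]
eef_rot: [3.139, 0.465, 3.015]
wrist_force: [0.5, -0.1, -0.3]
finger_gap: 59.8
finger_force: 0.0
```

Run:
```python
from h import *
p,d,c=snap("wrist"); np.savez("w1.npz",p=p,d=d); cv2.imwrite("pics/w1.png",p[:,:,::-1])
W=world(c,d); H=cv2.cvtColor(p,cv2.COLOR_RGB2HSV); h,s,v=[H[:,:,i].astype(int) for i in range(3)]
m=((h<8)|(h>172))&(s>150)&(v>60); k,l,st,_=cv2.connectedComponentsWithStats(m.astype(np.uint8)); i=1+st[1:,4].argmax(); print(st[i])
q=W[(l==i)&(d>0)]; print(len(q),np.median(q,0)); np.save("red.npy",q)
g=(s<40)&(d>0)&(W[...,2]>25)&(W[...,2]<115); q=W[g]; n0=ldir(0)
P0=np.array([567.4,151.6,94.9]); f=(q-P0)@n0; print(np.histogram(f,bins=np.arange(-60,20,4)))
```

```text
[295 214  36  41 986]
980 [558.09284478 151.84097198 107.19182572]
(array([  511,   428,   304,   176,    50,    58,   134, 25449, 24386,
          22,    22,    40,   121,   121,    98,   100,    86,   215,
         523]), array([-60, -56, -52, -48, -44, -40, -36, -32, -28, -24, -20, -16, -12,
        -8,  -4,   0,   4,   8,  12,  16]))
```

View pics/w1.png

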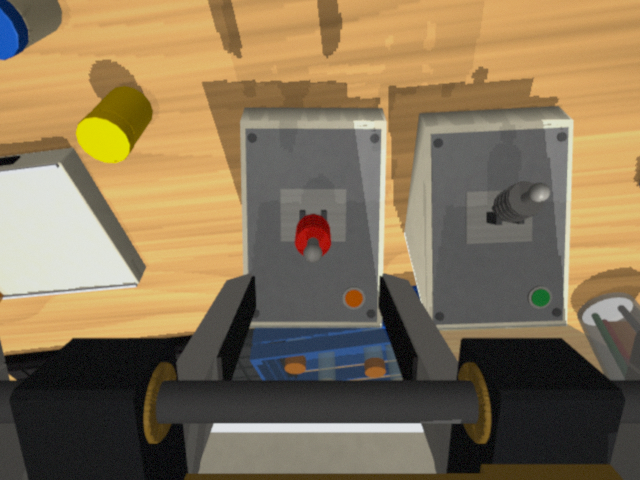

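Wrist view: red collar at (313,234), ball end (312,254), between the fingers' line; grey lever at (520,200) leaning toward the robot. I fit the collar as a 24 mm cylinder along the ON direction.

Run:
```python
from h import *
from scipy.optimize import least_squares
z=np.load("w1.npz"); p,d=z["p"],z["d"]; c=get_calibration("wrist"); W=world(c,d); H=cv2.cvtColor(p,cv2.COLOR_RGB2HSV)
# panel plane & outline
n0=ldir(0); m=(H[...,1]<40)&(H[...,2]<140)&(d>0); m[:, :235]=0; m[:,395:]=0; m[325:]=0; m[:105]=0
q=W[m]; f=q@n0; f0=np.median(f); q=q[abs(f-f0)<3]; o=q.mean(0); nn=np.linalg.svd(q-o,full_matrices=False)[2][2]; nn*=np.sign(nn[2]); print("panel n",nn,"yaw",np.degrees(np.arctan2(-nn[1],-nn[0])),np.degrees(np.arccos(nn[2])),"off",f0)
up=np.cross(HY,n0); a=(q@HY); print("lateral",np.percentile(a,[.5,99.5]),"upslope",np.percentile(q@up,[.5,99.5]))
P0=np.array([567.4,151.6,94.9]); print("P0",P0@HY,P0@up,P0@n0-f0)
r=np.load("red.npy"); L=ldir(.3); U=np.cross(HY,L)
ax=r@L; print("axial pct",np.percentile(ax,[1,5,50,95,99]))
def res(x): return np.hypot(r@HY-x[0],r@U-x[1])-12
s=least_squares(res,[P0@HY,P0@U],loss='soft_l1'); 
C=lambda axial: s.x[0]*HY+s.x[1]*U+axial*L
# centre is 45 from hinge, hinge 12 below panel
A=(f0-12+45*np.cos(.3)-(s.x[0]*HY+s.x[1]*U)@n0)/(L@n0)
print(s.x,P0@U,np.abs(s.fun).mean(),"axial by panel",A,"P0",P0@L,"centre",C(A),"hinge",C(A)-45*L)
```

```text
panel n [-0.56799244  0.07490895  0.81961774] yaw -7.513021092755234 34.95345364906865 off -262.0581360486947
lateral [169.55666075 269.90685425] upslope [424.4254512  573.15749528]
P0 221.51866544366106 499.9899771118657 27.812893519128238
axial pct [-84.64647991 -80.81901767 -60.9426846  -59.37549225 -58.84212285]
[219.86264658 548.17211115] 546.882871813815 2.0111539357435264 axial by panel -72.30128781937924 P0 -76.02588622787506 centre [567.27990628 149.94599051  98.84043144] hinge [580.93608069 148.22081449  55.99731452]
```

```bash
sed -i 's/-7.2)/-7.3)/' h.py
cat >> h.py <<'E'
HG=np.array([580.9,148.2,56.0])
E
python3 - <<'E'
from h import *
go([567.3,149.9,98.8],toolR(ldir(.15),HY))
# flip path relative to grasp-at-ON: lift 10.5, arc to OFF
g0=HG+45*ldir(.3)
for a in np.linspace(.3,-.3,7):
    g=HG+55.5*ldir(a); Rt=toolR(ldir(a-.15),HY); t=g+19*Rt[:,2]-(g0+19*toolR(ldir(.15),HY)[:,2])
    print(round(a,2),(t/1000).round(4),(np.degrees(a-.3)*HY).round(2))
Rt=toolR(ldir(-.45),HY); g=HG+45*ldir(-.3); e=g+19*Rt[:,2]-(g0+19*toolR(ldir(.15),HY)[:,2]); print("off home",(e/1000).round(4))
E
```

```text
tcp [575.7 148.8  81.8] shift [ 0.0439 -0.0085 -0.096 ] turn [-0.12  0.23 -0.12] | 0.3 t 1.85
0.3 [-0.0032  0.0004  0.01  ] [0. 0. 0.]
0.2 [-0.0067  0.0009  0.009 ] [-0.73 -5.68 -0.  ]
0.1 [-0.0101  0.0013  0.0076] [ -1.46 -11.37  -0.  ]
0.0 [-0.0133  0.0017  0.0059] [ -2.18 -17.05  -0.  ]
-0.1 [-0.0164  0.0021  0.0038] [ -2.91 -22.73  -0.  ]
-0.2 [-0.0192  0.0025  0.0015] [ -3.64 -28.42  -0.  ]
-0.3 [-0.0218  0.0028 -0.0011] [ -4.37 -34.1   -0.  ]
off home [-0.0135  0.0017 -0.0075]
```

jog_arm(plan=[0.011,-0.002,-0.024,0,0,0,0.022,-0.004,-0.048,0,0,0,0.033,-0.006,-0.072,0,0,0,0.038,-0.0075,-0.084,0,0,0,0.044,-0.0085,-0.096,0,0,0,0.044,-0.0085,-0.096,0,0,0,0.044,-0.0085,-0.096,0,0,0], claw=0.06)

```text
clock: 2.55
eef_pos: [575.5, 148.5, 80.5]
eef_rot: [3.14, 0.462, 3.015]
wrist_force: [-0.1, 0.5, -0.0]
finger_gap: 60.0
finger_force: 0.0
```

jog_arm(plan=[0,0,0,0,0,0,0,0,0,0,0,0,0,0,0,0,0,0,0,0,0,0,0,0,0,0,0,0,0,0], claw=0.0, force=30)

```text
clock: 3.05
eef_pos: [575.4, 148.6, 79.7]
eef_rot: [3.14, 0.462, 3.015]
wrist_force: [-0.9, 11.9, 3.6]
finger_gap: 23.7
finger_force: 24.9
```

jog_arm(plan=[-0.0012,0.001,0.004,0,0,0,-0.0024,0.001,0.0075,0,0,0,-0.0034,0.001,0.0108,0,0,0,-0.0034,0.001,0.0108,0,0,0])

```text
clock: 3.45
eef_pos: [571.7, 149.4, 90.4]
eef_rot: [3.14, 0.461, 3.015]
wrist_force: [1.9, 2.4, -4.4]
finger_gap: 23.5
finger_force: 30.0
```

jog_arm(plan=[-0.0018,0.0003,-0.0005,-0.37,-2.84,0,-0.0035,0.0005,-0.001,-0.73,-5.68,0,-0.0052,0.0007,-0.0017,-1.1,-8.53,0,-0.0069,0.0009,-0.0024,-1.46,-11.37,0,-0.0085,0.0011,-0.0032,-1.82,-14.21,0,-0.0101,0.0013,-0.0041,-2.18,-17.05,0,-0.0117,0.0015,-0.0051,-2.55,-19.89,0,-0.0132,0.0017,-0.0062,-2.91,-22.73,0,-0.0146,0.0019,-0.0073,-3.28,-25.58,0,-0.016,0.0021,-0.0085,-3.64,-28.42,0,-0.0173,0.0022,-0.0098,-4,-31.26,0,-0.0186,0.0024,-0.0111,-4.37,-34.1,0,-0.0186,0.0024,-0.0111,-4.37,-34.1,0])

```text
clock: 4.75
eef_pos: [570.5, 119.9, 206.3]
eef_rot: [3.099, 0.894, 3.022]
wrist_force: [-15.8, 11.1, -41.4]
finger_gap: 0.7
finger_force: 18.9
```

Unexpected: the tool ended 116 mm high. I check joints and the lever before moving.

Run:
```python
from h import *
s=manip.read_state(); print({k:np.round(s[k],3) for k in s})
p,d,c=snap("scene"); cv2.imwrite("pics/s2.png",cv2.resize(p[150:450,100:500],None,fx=2,fy=2)[:,:,::-1])
```

```text
{'clock': np.float64(4.75), 'joints': array([ 0.26 ,  0.053,  2.069, -1.039,  0.294, -0.308]), 'qd': array([-0.127, -0.3  ,  0.186,  0.038, -0.046, -0.165]), 'effort': array([ -7.428, -55.289, -57.522,  -3.983,  -1.668,   0.379]), 'eef_pos': array([570.488, 119.94 , 206.291]), 'eef_rot': array([3.099, 0.894, 3.022]), 'wrist_force': array([-15.781,  11.097, -41.419]), 'moment': array([1.851, 8.829, 1.624]), 'finger_force': np.float64(18.854), 'finger_gap': np.float64(0.651)}
```

View pics/s2.png

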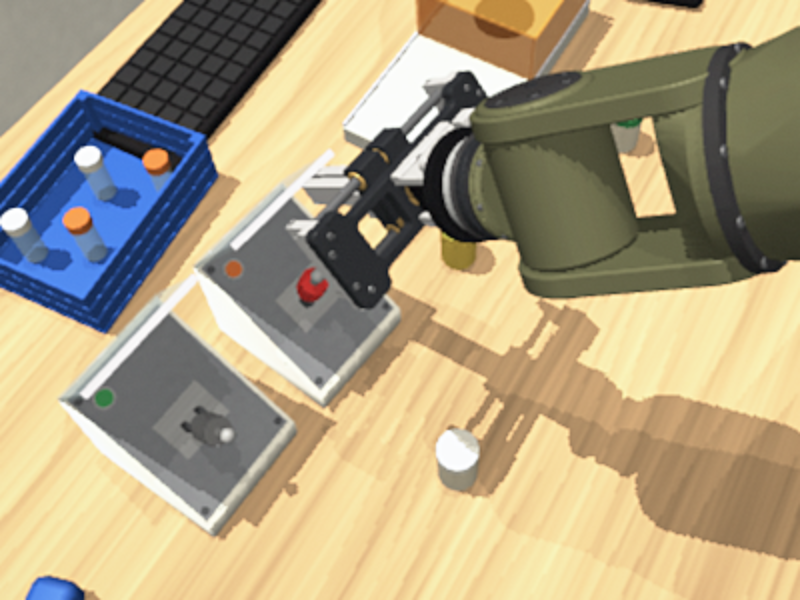

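The IK ran into J4's lower limit (−1.04) as J5 approached zero: too much tilt. The lever is free and still at ON. I retreat, then fit a kinematic model to plan tilts that stay in range.

jog_arm(plan=[-0.01,0,0.01,0,0,0,-0.03,0,0.02,0,0,0,-0.05,0,0.03,0,0,0], claw=0.06)

```text
clock: 5.1
eef_pos: [520.9, 120.1, 237.7]
eef_rot: [3.099, 0.896, 3.021]
wrist_force: [0.9, 0.1, 0.3]
finger_gap: 20.9
finger_force: 0.0
```

Run:
```python
from h import *
s=manip.read_state(); print({k:np.round(s[k],3) for k in s})
Z=lambda a:R.from_euler('z',a);Y=lambda a:R.from_euler('y',a)
q=s["joints"]; print((Z(q[0])*Y(q[1]+q[2])*Z(q[3])*Y(q[4])*Z(q[5])).as_matrix().round(3), R.from_euler('xyz',s["eef_rot"]).as_matrix().round(3))
```

```text
{'clock': np.float64(5.1), 'joints': array([ 0.299, -0.11 ,  2.143, -0.872,  0.372, -0.465]), 'qd': array([ 0.171, -0.632,  0.305,  0.495,  0.317, -0.444]), 'effort': array([ -1.764, -21.064, -34.872,  -1.654,  -1.687,   0.876]), 'eef_pos': array([520.929, 120.065, 237.696]), 'eef_rot': array([3.099, 0.896, 3.021]), 'wrist_force': array([0.906, 0.062, 0.279]), 'moment': array([0.036, 0.295, 0.015]), 'finger_force': np.float64(0.0), 'finger_gap': np.float64(20.867)}
[[-0.087 -0.621  0.779]
 [-0.996  0.075 -0.051]
 [-0.027 -0.781 -0.625]] [[-0.621  0.087  0.779]
 [ 0.075  0.996 -0.051]
 [-0.781  0.027 -0.625]]
```

```bash
cat >> h.py <<'E'
def fkR(q):
    e=R.from_euler; return [e('z',q[0]),e('z',q[0])*e('y',q[1]),e('z',q[0])*e('y',q[1]+q[2]),e('z',q[0])*e('y',q[1]+q[2])*e('z',q[3])*e('y',q[4])*e('z',q[5]+np.pi/2)]
def fk(q,P):
    r=fkR(q); return r[0].apply([P[0],0,P[1]])+r[1].apply([0,0,P[2]])+r[2].apply([P[3],0,P[4]])+r[3].apply([0,0,P[5]]), r[3].as_matrix()
def ik(tcp,Rt,P,q0):
    from scipy.optimize import least_squares
    lo=np.array([-3.03,-.79,.23,-1.04,0,-2.55]); hi=np.array([3.03,2.21,2.52,4.18,3.07,2.55])
    f=lambda q:np.r_[(fk(q,P)[0]-tcp)/100,R.from_matrix(fk(q,P)[1]@Rt.T).as_rotvec()]
    s=least_squares(f,np.clip(q0,lo+1e-3,hi-1e-3),bounds=(lo,hi)); return s.x,np.linalg.norm(s.fun)
E
python3 - <<'E'
from h import *
S=[([1.12937826,.300392836,1.52151531,2.1e-5,1.32068113,-.0665969],[201.256,511.609,204.957]),
([.26,.053,2.069,-1.039,.294,-.308],[570.488,119.94,206.291])]
s=manip.read_state(); S.append((s["joints"],s["eef_pos"]))
A=[];b=[]
for q,p in S:
    f0=fk(q,np.zeros(6))[0]; A.append(np.stack([fk(q,e)[0] for e in np.eye(6)],1)); b.append(p)
A=np.vstack(A);b=np.hstack(b); P,res,rk,sv=np.linalg.lstsq(A,b,rcond=1e-6); print(P.round(1),rk,sv.round(3),(A@P-b).round(2))
np.save("P.npy",P)
q=s["joints"]
for a,ts in ((.3,(.15,.3)),(-.3,(.15,.05,-.05,-.15,-.25,-.35))):
  for dist in (45,56):
    for t in ts:
        Rt=toolR(ldir(t),HY); x,e=ik(HG+dist*ldir(a)+19*Rt[:,2],Rt,P,[.3,.6,1.7,-.5,.6,0]); print(a,dist,t,x.round(2),round(e,4))
E
```

```text
[263.3   8.8 302.5 -95.4 177.7 138.4] 6 [3.295 2.555 0.73  0.254 0.099 0.066] [ 3.305e+01 -1.573e+01  2.560e+00  1.640e+00 -3.520e+00  6.010e+00
 -6.200e-01  3.000e-02 -8.570e+00]
0.3 45 0.15 [ 0.3   0.32  2.21 -0.78  0.26 -0.42] 0.0
0.3 45 0.3 [ 0.28  0.35  2.12 -0.32  0.4  -0.88] 0.0
0.3 56 0.15 [ 0.3   0.29  2.19 -0.68  0.3  -0.53] 0.0
0.3 56 0.3 [ 0.29  0.33  2.1  -0.29  0.44 -0.91] 0.0
-0.3 45 0.15 [ 0.31  0.29  2.34 -1.04  0.21 -0.14] 0.015
-0.3 45 0.05 [ 0.31  0.28  2.33 -1.04  0.21 -0.15] 0.1063
-0.3 45 -0.05 [ 0.31  0.28  2.32 -1.04  0.21 -0.15] 0.1972
-0.3 45 -0.15 [ 0.31  0.27  2.31 -1.04  0.21 -0.16] 0.2879
-0.3 45 -0.25 [ 0.3   0.27  2.3  -1.04  0.2  -0.16] 0.3783
-0.3 45 -0.35 [ 0.3   0.26  2.29 -1.04  0.2  -0.17] 0.4685
-0.3 56 0.15 [ 0.32  0.25  2.36 -1.04  0.22 -0.14] 0.002
-0.3 56 0.05 [ 0.32  0.25  2.35 -1.04  0.22 -0.14] 0.0933
-0.3 56 -0.05 [ 0.32  0.24  2.34 -1.04  0.22 -0.15] 0.1843
-0.3 56 -0.15 [ 0.31  0.24  2.33 -1.04  0.22 -0.15] 0.2749
-0.3 56 -0.25 [ 0.31  0.23  2.32 -1.04  0.21 -0.16] 0.3653
-0.3 56 -0.35 [ 0.31  0.22  2.31 -1.04  0.21 -0.17] 0.4554
```

```bash
sed -i 's/r\[0\].apply(\[P\[0\],0,P\[1\]\])/r[0].apply([P[0],P[6],P[1]])/' h.py
cat > fit.py <<'E'
from h import *
S=[([1.12937826,.300392836,1.52151531,2.1e-5,1.32068113,-.0665969],[201.256,511.609,204.957]),
([.26,.053,2.069,-1.039,.294,-.308],[570.488,119.94,206.291]),([.299,-.11,2.143,-.872,.372,-.465],[520.929,120.065,237.696])]
s=manip.read_state(); S.append((s["joints"],s["eef_pos"])); print(s["clock"],np.round(s["joints"],3),s["eef_pos"],s["eef_rot"])
A=[];b=[]
for q,p in S:
    A.append(np.stack([fk(q,e)[0] for e in np.eye(7)],1)); b.append(p)
A=np.vstack(A);b=np.hstack(b); P,res,rk,sv=np.linalg.lstsq(A,b,rcond=1e-6); print(P.round(1),rk,sv.round(3),(A@P-b).round(2)); np.save("P.npy",P)
def scan(HYs=(HY,)):
  for a,ts in ((.3,(.15,.3)),(-.3,(.3,.15,.05,-.05,-.15))):
   for dist in (45,56):
    for t in ts:
        Rt=toolR(ldir(t),HY); x,e=ik(HG+dist*ldir(a)+19*Rt[:,2],Rt,P,[.3,.6,1.7,-.5,.6,0]); print(a,dist,t,x.round(2),round(e,4))
scan()
E
python3 fit.py
```

```text
5.1 [ 0.299 -0.11   2.143 -0.872  0.372 -0.465] [520.92921952 120.06450661 237.69640928] [3.09850671 0.8955376  3.02100168]
[  1.3 220.5 423.9  40.6 446.2 270.3  36.6] 7 [3.808 2.966 2.028 0.715 0.257 0.089 0.059] [ 0.01 -0.   -0.02  0.04 -0.16 -0.05 -0.02  0.08 -0.01 -0.03  0.08  0.08]
0.3 45 0.15 [ 0.27  0.35  1.85 -0.34  0.54 -0.92] 0.0
0.3 45 0.3 [ 0.24  0.39  1.75 -0.17  0.72 -1.09] 0.0
0.3 56 0.15 [ 0.27  0.33  1.85 -0.33  0.56 -0.92] 0.0
0.3 56 0.3 [ 0.25  0.37  1.76 -0.17  0.74 -1.09] 0.0
-0.3 45 0.3 [ 0.26  0.37  1.82 -0.19  0.67 -1.05] 0.0
-0.3 45 0.15 [ 0.29  0.34  1.91 -0.39  0.5  -0.85] 0.0
-0.3 45 0.05 [ 0.31  0.33  1.97 -0.62  0.4  -0.62] 0.0
-0.3 45 -0.05 [ 0.33  0.32  2.02 -0.98  0.33 -0.25] 0.0
-0.3 45 -0.15 [ 0.32  0.32  2.03 -1.04  0.31 -0.19] 0.0832
-0.3 56 0.3 [ 0.27  0.35  1.84 -0.19  0.68 -1.05] 0.0
-0.3 56 0.15 [ 0.3   0.31  1.93 -0.38  0.51 -0.85] 0.0
-0.3 56 0.05 [ 0.32  0.3   1.98 -0.61  0.41 -0.62] 0.0
-0.3 56 -0.05 [ 0.34  0.3   2.04 -0.96  0.34 -0.26] 0.0
-0.3 56 -0.15 [ 0.34  0.29  2.05 -1.04  0.32 -0.19] 0.0779
```

jog_arm(plan=[-0.04,0.03,0.06,0,8,0,-0.06,0.05,0.08,0,16,0,-0.06,0.05,0.08,0,24,0,-0.06,0.05,0.08,0,33,0,-0.06,0.05,0.08,0,33,0], claw=0.05)

```text
clock: 5.6
eef_pos: [461.4, 171.5, 320.0]
eef_rot: [-3.119, 0.32, 3.065]
wrist_force: [-0.3, 0.6, -0.8]
finger_gap: 49.9
finger_force: 0.0
```

```bash
python3 fit.py
```

```text
5.6 [ 0.367 -0.062  1.693 -0.166  1.233 -1.09 ] [461.3697675  171.48144005 319.96892261] [-3.11869427  0.32040464  3.06451607]
[  0.5 221.1 424.2  40.9 447.  270.6  36.6] 7 [3.839 2.905 2.021 0.772 0.301 0.192 0.115] [-0.04  0.03  0.06  0.03 -0.17 -0.05 -0.01  0.07  0.04 -0.03  0.05 -0.04]
0.3 45 0.15 [ 0.27  0.35  1.85 -0.34  0.54 -0.92] 0.0
0.3 45 0.3 [ 0.24  0.39  1.75 -0.17  0.72 -1.09] 0.0
0.3 56 0.15 [ 0.27  0.33  1.85 -0.33  0.56 -0.93] 0.0
0.3 56 0.3 [ 0.25  0.37  1.75 -0.17  0.74 -1.09] 0.0
-0.3 45 0.3 [ 0.26  0.37  1.82 -0.19  0.67 -1.05] 0.0
-0.3 45 0.15 [ 0.29  0.34  1.91 -0.39  0.5  -0.85] 0.0
-0.3 45 0.05 [ 0.31  0.33  1.97 -0.62  0.4  -0.62] 0.0
-0.3 45 -0.05 [ 0.33  0.32  2.02 -0.98  0.33 -0.25] 0.0
-0.3 45 -0.15 [ 0.33  0.32  2.03 -1.04  0.31 -0.19] 0.0829
-0.3 56 0.3 [ 0.27  0.35  1.83 -0.19  0.68 -1.05] 0.0
-0.3 56 0.15 [ 0.3   0.31  1.93 -0.38  0.51 -0.85] 0.0
-0.3 56 0.05 [ 0.32  0.3   1.98 -0.61  0.41 -0.62] 0.0
-0.3 56 -0.05 [ 0.34  0.3   2.04 -0.96  0.34 -0.26] 0.0
-0.3 56 -0.15 [ 0.34  0.29  2.05 -1.04  0.32 -0.19] 0.0777
```

The model now fits to 0.2 mm. I'll keep the tool lean fixed at +0.15 and let the collar pivot between the pads.

Run:
```python
from h import *
Rt=toolR(ldir(.15),HY); g0=HG+45*ldir(.3); print(g0); go(g0,Rt,100); go(g0,Rt)
for a in np.linspace(.3,-.33,8): print(round(a,2),((HG+56*ldir(a)-g0)/1000).round(4))
print("approach dir",(-Rt[:,2]).round(3))
```

```text
[567.24685738 149.94900791  98.84311693]
tcp [531.5 154.5 171.4] shift [ 0.0701 -0.017  -0.1486] turn [ 0.39 -8.13 -2.38] | 8.5 t 5.6
tcp [575.6 148.9  81.8] shift [ 0.1143 -0.0226 -0.2381] turn [ 0.39 -8.13 -2.38] | 8.5 t 5.6
0.3 [-0.0033  0.0004  0.0105]
0.21 [-0.008   0.001   0.0087]
0.12 [-0.0125  0.0016  0.0065]
0.03 [-0.0168  0.0022  0.004 ]
-0.06 [-0.0209  0.0027  0.001 ]
-0.15 [-0.0246  0.0032 -0.0023]
-0.24 [-0.0281  0.0036 -0.0059]
-0.33 [-0.0312  0.004  -0.0099]
approach dir [-0.441  0.057  0.896]
```

jog_arm(plan=[0.02,-0.005,-0.04,0.1,-2.5,-0.8,0.04,-0.01,-0.08,0.2,-5,-1.6,0.06,-0.015,-0.12,0.4,-8.1,-2.4,0.07,-0.017,-0.1486,0.4,-8.1,-2.4,0.07,-0.017,-0.1486,0.4,-8.1,-2.4,0.081,-0.0184,-0.171,0.4,-8.1,-2.4,0.092,-0.0198,-0.193,0.4,-8.1,-2.4,0.103,-0.0212,-0.2155,0.4,-8.1,-2.4,0.1143,-0.0226,-0.238,0.4,-8.1,-2.4,0.1143,-0.0226,-0.238,0.4,-8.1,-2.4,0.1143,-0.0226,-0.238,0.4,-8.1,-2.4], claw=0.06)

```text
clock: 6.7
eef_pos: [576.2, 148.1, 80.8]
eef_rot: [-3.14, 0.463, 3.011]
wrist_force: [0.3, 0.3, -0.2]
finger_gap: 60.0
finger_force: 0.0
```

jog_arm(plan=[0,0,0,0,0,0,0,0,0,0,0,0,0,0,0,0,0,0,0,0,0,0,0,0,0,0,0,0,0,0], claw=0.0, force=40)

```text
clock: 7.2
eef_pos: [576.0, 148.3, 79.2]
eef_rot: [-3.14, 0.462, 3.012]
wrist_force: [0.1, 15.9, 3.5]
finger_gap: 23.4
finger_force: 26.7
```

jog_arm(plan=[-0.0012,0,0.004,0,0,0,-0.0024,0,0.0078,0,0,0,-0.0036,0,0.0114,0,0,0,-0.0036,0,0.0114,0,0,0])

```text
clock: 7.6
eef_pos: [572.0, 149.0, 90.2]
eef_rot: [-3.141, 0.461, 3.012]
wrist_force: [2.2, 10.0, -5.3]
finger_gap: 23.0
finger_force: 40.0
```

jog_arm(plan=[-0.0024,0.0003,-0.0008,0,0,0,-0.0047,0.0006,-0.0018,0,0,0,-0.007,0.0009,-0.0028,0,0,0,-0.0092,0.0012,-0.004,0,0,0,-0.0114,0.0015,-0.0052,0,0,0,-0.0135,0.0018,-0.0065,0,0,0])

```text
clock: 8.2
eef_pos: [559.8, 150.8, 84.6]
eef_rot: [3.141, 0.464, 3.012]
wrist_force: [6.8, 10.1, -1.8]
finger_gap: 23.0
finger_force: 40.0
```

jog_arm(plan=[-0.0021,0.0003,-0.0015,0,0,0,-0.0041,0.0005,-0.003,0,0,0,-0.006,0.0008,-0.0046,0,0,0,-0.0078,0.001,-0.0063,0,0,0,-0.0096,0.0012,-0.0081,0,0,0,-0.0113,0.0014,-0.0099,0,0,0,-0.0129,0.0016,-0.0119,0,0,0,-0.0137,0.0017,-0.013,0,0,0,-0.0137,0.0017,-0.013,0,0,0])

```text
clock: 9.1
eef_pos: [546.6, 152.5, 72.0]
eef_rot: [3.141, 0.465, 3.012]
wrist_force: [6.9, 7.7, 0.3]
finger_gap: 23.3
finger_force: 40.0
```

jog_arm(plan=[0,0,0,0,0,0,0,0,0,0,0,0,0,0,0,0,0,0,-0.011,0.0015,0.022,0,0,0,-0.022,0.003,0.045,0,0,0,-0.033,0.0045,0.067,0,0,0,-0.044,0.006,0.09,0,0,0,-0.044,0.006,0.09,0,0,0,-0.044,0.006,0.09,0,0,0], claw=0.06)

```text
clock: 10.0
eef_pos: [501.1, 157.4, 160.5]
eef_rot: [-3.139, 0.462, 3.012]
wrist_force: [0.1, -0.5, -1.1]
finger_gap: 60.0
finger_force: 0.0
```

Run:
```python
from h import *
from scipy.optimize import least_squares
p,d,c=snap("wrist"); cv2.imwrite("pics/w2.png",p[100:400,180:480,::-1])
W=world(c,d); H=cv2.cvtColor(p,cv2.COLOR_RGB2HSV); h,s,v=[H[:,:,i].astype(int) for i in range(3)]
m=((h<8)|(h>172))&(s>150)&(v>60); k,l,st,_=cv2.connectedComponentsWithStats(m.astype(np.uint8)); i=1+st[1:,4].argmax(); print(st[i])
r=W[(l==i)&(d>0)]
def res(x):
    L=ldir(x[0]); U=np.cross(HY,L); return np.hypot((r-HG)@HY-x[1],(r-HG)@U)-12
f=least_squares(res,[-.3,0],loss='soft_l1'); L=ldir(f.x[0]); print("lever",f.x,"axial",np.percentile((r-HG)@L,[1,5,50,95,99]),"expect top 58 home; ")
```

```text
[302 233  36  36 732]
lever [-0.28441442  0.62874518] axial [18.36930645 54.12786535 56.68172053 58.03682544 58.93107461] expect top 58 home;
```

View pics/w2.png

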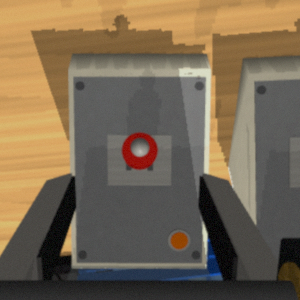

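Crop: collar sits home on the cheeks, lever leaning to the robot (−0.28 fit, top at 58 mm = home). Now the hood.

Run:
```python
from h import *
yv=np.array([-np.sin(np.radians(.7)),np.cos(np.radians(.7)),0]); Rt=toolR(np.array([0,0,1.]),yv)
P=np.load("P.npy")
go([603,-272.5,127],Rt); go([603,-272.5,127],Rt,120)
for g in ([603,-272.5,127],[601,-122,127],[422.8,-19.5,40],[603,-275,69]): print(ik(np.array(g)+19*Rt[:,2],Rt,P,[-.4,.6,1.5,0,1,-1.9]))
```

```text
tcp [ 603.  -272.5  108. ] shift [ 0.102  -0.4297 -0.0518] turn [ 1.71 26.34  8.02] | 27.6 t 10.05
tcp [ 603.  -272.5  228. ] shift [ 0.102  -0.4297  0.0682] turn [ 1.71 26.34  8.02] | 27.6 t 10.05
(array([-4.79850745e-01,  6.33175781e-01,  1.26990182e+00, -2.79906235e-17,
        1.23851505e+00, -2.06286438e+00]), np.float64(2.3497249781307686e-15))
(array([-2.60069066e-01,  5.29421553e-01,  1.43352999e+00,  6.05890778e-17,
        1.17864111e+00, -1.84308270e+00]), np.float64(2.8773122875188603e-15))
(array([-1.32784508e-01,  2.94085767e-01,  2.02963968e+00, -8.59727214e-14,
        8.17867209e-01, -1.71579814e+00]), np.float64(5.401574955520861e-13))
(array([-4.83201729e-01,  6.99049767e-01,  1.30610617e+00,  3.72143502e-12,
        1.13643672e+00, -2.06621536e+00]), np.float64(2.23207362079113e-10))
```

jog_arm(plan=[-0.03,0,0.04,0,0,0,-0.05,0,0.09,0,5,0,-0.05,-0.03,0.14,0,10,2,-0.03,-0.08,0.14,0,15,4,0,-0.13,0.14,0,20,6,0.03,-0.17,0.14,1.7,26.3,8,0.05,-0.21,0.14,1.7,26.3,8,0.07,-0.25,0.14,1.7,26.3,8,0.085,-0.29,0.14,1.7,26.3,8,0.1,-0.33,0.14,1.7,26.3,8,0.102,-0.37,0.14,1.7,26.3,8,0.102,-0.41,0.12,1.7,26.3,8,0.102,-0.43,0.09,1.7,26.3,8,0.102,-0.43,0.068,1.7,26.3,8,0.102,-0.43,0.068,1.7,26.3,8,0.102,-0.43,0.068,1.7,26.3,8], claw=0.06)

```text
clock: 11.65
eef_pos: [603.2, -272.6, 228.2]
eef_rot: [3.141, 0.0, -3.13]
wrist_force: [0.8, 0.2, 0.7]
finger_gap: 59.7
finger_force: 0.0
```

Run:
```python
from h import *
p,d,c=snap("wrist"); cv2.imwrite("pics/w3.png",p[:,:,::-1])
W=world(c,d); m=(d>0)&(W[...,2]>110)&(W[...,2]<137)&(abs(W[...,1]+272)<30)&(abs(W[...,0]-603)<50)&(p.max(-1)<60)
q=W[m][:,:2].astype(np.float32).copy(); print(len(q),cv2.minAreaRect(q) if len(q) else 0, np.median(W[m][:,2]))
b=(d>0)&(W[...,2]>20)&(W[...,2]<32)&(W[...,1]<-40)&(W[...,1]>-205)&(W[...,0]>480); q=W[b][:,:2].astype(np.float32).copy(); print(len(q),cv2.minAreaRect(q),np.percentile(q,[1,99],0))
```

```text
1286 ((602.43310546875, -273.0003356933594), (58.93317794799805, 11.104503631591797), 0.4906420409679413) 131.65311474373578
23153 ((727.276123046875, -127.8088607788086), (154.0172576904297, 402.82269287109375), 89.96910858154297) [[ 528.29351318 -195.1939563 ]
 [ 921.92736084  -53.27549866]]
```

View pics/w3.png

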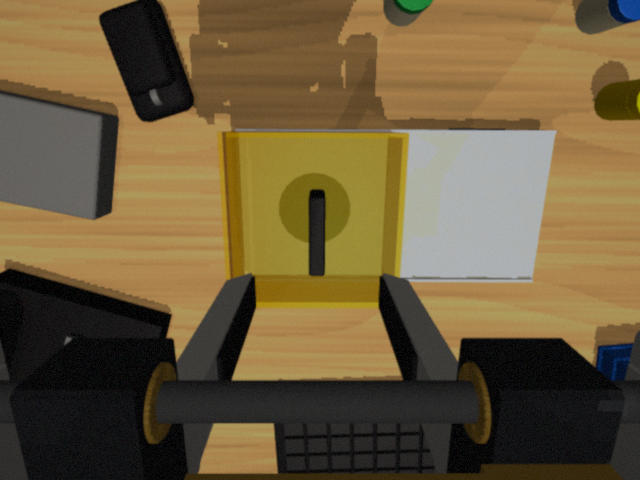

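Wrist view: fin at (317,232) centred between the fingers; disc visible through the hood at (314,208). Fin at (602.4,−273.0). Descend, grip, slide.

jog_arm(plan=[0,-0.0005,-0.03,0,0,0,0,-0.0005,-0.06,0,0,0,0,-0.0005,-0.09,0,0,0,0,-0.0005,-0.11,0,0,0,0,-0.0005,-0.12,0,0,0,0,-0.0005,-0.12,0,0,0], claw=0.05)

```text
clock: 12.3
eef_pos: [603.2, -272.8, 108.7]
eef_rot: [3.141, 0.001, -3.129]
wrist_force: [-0.2, -0.3, -0.1]
finger_gap: 49.6
finger_force: 0.0
```

jog_arm(plan=[0,0,0,0,0,0,0,0,0,0,0,0,0,0,0,0,0,0,0,0,0,0,0,0,0,0,0,0,0,0], claw=0.0, force=15)

```text
clock: 12.8
eef_pos: [603.1, -273.2, 109.0]
eef_rot: [-3.142, 0.002, -3.13]
wrist_force: [-0.2, 0.9, -0.6]
finger_gap: 13.1
finger_force: 0.0
```

jog_arm(plan=[0,0.005,0,0,0,0,0,0.015,0,0,0,0,0,0.03,0,0,0,0,-0.0005,0.045,0,0,0,0,-0.0005,0.06,0,0,0,0,-0.0007,0.075,0,0,0,0,-0.001,0.09,0,0,0,0,-0.001,0.105,0,0,0,0,-0.0012,0.12,0,0,0,0,-0.0013,0.132,0,0,0,0,-0.0014,0.14,0,0,0,0,-0.0015,0.145,0,0,0,0,-0.0015,0.145,0,0,0,0,-0.0015,0.145,0,0,0,0])

```text
clock: 14.2
eef_pos: [602.0, -127.2, 108.9]
eef_rot: [3.141, 0.003, -3.129]
wrist_force: [5.7, 2.0, 3.1]
finger_gap: 11.8
finger_force: 15.0
```

jog_arm(plan=[0,0.002,0,0,0,0,0,0.003,0,0,0,0,0,0.003,0,0,0,0])

```text
clock: 14.5
eef_pos: [602.0, -125.1, 108.9]
eef_rot: [-3.141, 0.003, -3.13]
wrist_force: [6.5, -3.5, 2.8]
finger_gap: 11.7
finger_force: 15.0
```

jog_arm(plan=[0,0,0,0,0,0,0,0,0,0,0,0,0,0,0,0,0,0,0,0,0.05,0,0,0,0,0,0.1,0,0,0,0,-0.03,0.15,0,0,0,0,-0.08,0.16,0,0,0,0,-0.12,0.16,0,0,0,0,-0.12,0.16,0,0,0,0,-0.12,0.16,0,0,0], claw=0.06)

```text
clock: 15.5
eef_pos: [601.1, -245.5, 267.9]
eef_rot: [3.141, 0.0, -3.131]
wrist_force: [0.1, 0.5, -0.3]
finger_gap: 59.8
finger_force: 0.0
```

Run:
```python
from h import *
p,d,c=snap("wrist"); np.savez("w4.npz",p=p,d=d); cv2.imwrite("pics/w4.png",p[:,:,::-1])
W=world(c,d); g=p.max(-1)
m=(d>0)&(g<70)&(W[...,2]>15)&(W[...,2]<45)&(abs(W[...,0]-602)<60)&(abs(W[...,1]+275)<60)
k,l,st,_=cv2.connectedComponentsWithStats(m.astype(np.uint8)); i=1+st[1:,4].argmax(); print(st[i]); ys,xs=np.nonzero(l==i)
q=W[l==i]; print(np.median(q,0)); 
cn=max(cv2.findContours((l==i).astype(np.uint8),0,2)[0],key=len); e=cv2.fitEllipse(cn); print(e)
o,r=ray(c,*e[0]); print("disc",o+r*(29-o[2])/r[2], "circle",cv2.minEnclosingCircle(q[:,:2].astype(np.float32)))
m=(d>0)&(W[...,2]>110)&(W[...,2]<137)&(abs(W[...,1]+125)<40)&(abs(W[...,0]-603)<50)&(g<60); q=W[m][:,:2].astype(np.float32).copy(); print("fin",len(q),cv2.minAreaRect(q) if len(q) else 0)
```

```text
[ 258  171   63   63 3109]
[ 601.65693524 -275.39417896   28.89090658]
((288.9271240234375, 201.8310089111328), (61.68455505371094, 62.696773529052734), 126.07716369628906)
disc [ 601.54552556 -275.43175719   29.        ] circle ((602.4010009765625, -275.64324951171875), 34.0934944152832)
fin 1544 ((601.4180297851562, -126.54832458496094), (59.06682205200195, 12.22212028503418), 0.7978305220603943)
```

View pics/w4.png

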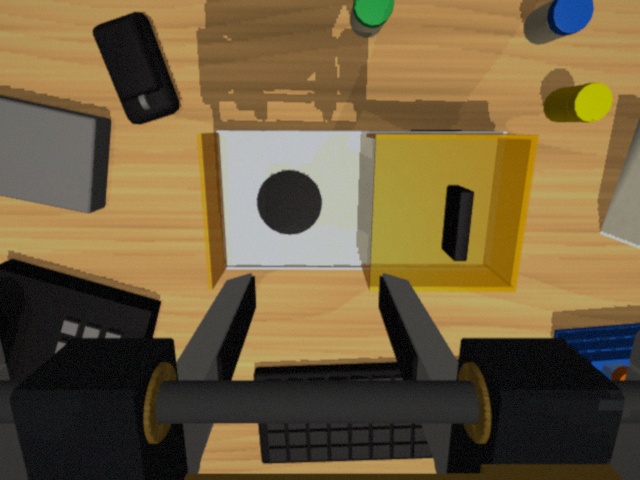

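Wrist view: hood fully open, disc at (289,202) → (601.8,−275.5); blue cap at (570,12). Now the jar at (422.9,−19.8).

jog_arm(plan=[-0.03,0.035,0,0,0,0,-0.06,0.07,0,0,0,0,-0.09,0.11,0,0,0,0,-0.115,0.145,0,0,0,0,-0.14,0.175,-0.02,0,0,0,-0.16,0.205,-0.05,0,0,0,-0.1782,0.2257,-0.09,0,0,0,-0.1782,0.2257,-0.12,0,0,0,-0.1782,0.2257,-0.15,0,0,0,-0.1782,0.2257,-0.15,0,0,0,-0.1782,0.2257,-0.15,0,0,0], claw=0.075)

```text
clock: 16.65
eef_pos: [423.4, -18.8, 119.5]
eef_rot: [3.141, 0.001, -3.129]
wrist_force: [-1.0, 0.3, -0.4]
finger_gap: 75.1
finger_force: 0.0
```

Run:
```python
from h import *
p,d,c=snap("wrist"); W=world(c,d); H=cv2.cvtColor(p,cv2.COLOR_RGB2HSV)
m=(H[...,0]>100)&(H[...,0]<130)&(H[...,1]>120)&(d>0)&(W[...,2]>53)&(W[...,2]<60)&(abs(W[...,1]+20)<40)&(abs(W[...,0]-423)<40); q=W[m][:,:2].astype(np.float32).copy(); print(len(q),cv2.minEnclosingCircle(q),manip.read_state()["eef_pos"])
```

```text
2189 ((422.41522216796875, -20.328157424926758), 17.63457489013672) [423.85185677 -19.00459339 120.06787254]
```

jog_arm(plan=[-0.0013,-0.0013,-0.03,0,0,0,-0.0013,-0.0013,-0.06,0,0,0,-0.0013,-0.0013,-0.085,0,0,0,-0.0013,-0.0013,-0.1,0,0,0,-0.0013,-0.0013,-0.1,0,0,0,-0.0013,-0.0013,-0.1,0,0,0], claw=0.075)

```text
clock: 17.3
eef_pos: [422.9, -20.8, 20.1]
eef_rot: [-3.142, 0.003, -3.13]
wrist_force: [0.5, -0.5, -0.1]
finger_gap: 75.3
finger_force: 0.0
```

jog_arm(plan=[0,0,0,0,0,0,0,0,0,0,0,0,0,0,0,0,0,0,0,0,0,0,0,0,0,0,0,0,0,0,0,0,0,0,0,0,0,0,0,0,0,0], claw=0.02, force=12)

```text
clock: 18.0
eef_pos: [422.1, -20.7, 18.8]
eef_rot: [3.141, 0.002, -3.13]
wrist_force: [-0.5, 0.7, 2.4]
finger_gap: 35.9
finger_force: 12.0
```

jog_arm(plan=[0,0,0.02,0,0,0,0,0,0.05,0,0,0,0,0,0.09,0,0,0,0.01,-0.01,0.13,0,0,0,0.03,-0.04,0.15,0,0,0,0.05,-0.07,0.15,0,0,0,0.07,-0.1,0.15,0,0,0,0.09,-0.13,0.15,0,0,0,0.11,-0.16,0.15,0,0,0,0.13,-0.19,0.15,0,0,0,0.15,-0.22,0.15,0,0,0,0.165,-0.24,0.15,0,0,0,0.175,-0.25,0.15,0,0,0,0.179,-0.255,0.15,0,0,0,0.179,-0.255,0.13,0,0,0,0.179,-0.255,0.105,0,0,0,0.179,-0.255,0.08,0,0,0,0.179,-0.255,0.06,0,0,0,0.179,-0.255,0.05,0,0,0,0.179,-0.255,0.05,0,0,0])

```text
clock: 20.0
eef_pos: [600.4, -275.2, 67.5]
eef_rot: [3.14, -0.0, -3.13]
wrist_force: [-0.3, -1.1, 0.1]
finger_gap: 36.1
finger_force: 12.0
```

Run:
```python
from h import *
p,d,c=snap("scene"); s=manip.read_state(); print(s["clock"],s["eef_pos"],s["finger_gap"],s["wrist_force"])
o=cv2.resize(p[80:260,240:440],None,fx=3,fy=3)
cv2.imwrite("pics/s3.png",o[:,:,::-1])
```

```text
20.05 [ 601.01433819 -275.47119692   68.93508324] 35.62178438515051 [-0.27995349 -0.19638036 -0.60472939]
```

View pics/s3.png

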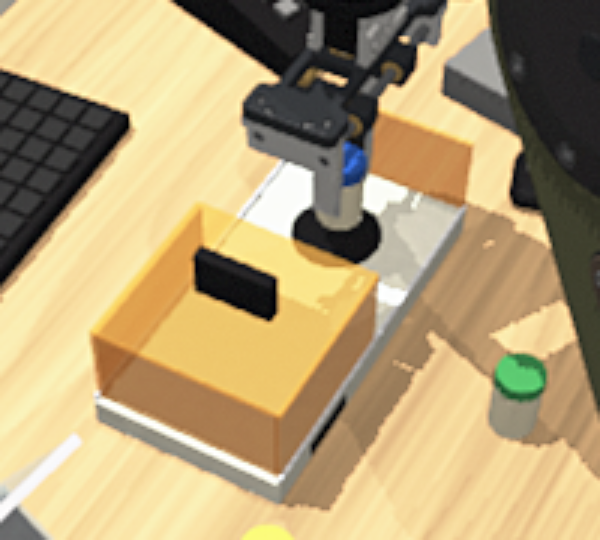

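The jar is held upright just above the disc. Lower gently.

jog_arm(plan=[0.0005,0,-0.006,0,0,0,0.0005,0,-0.011,0,0,0,0.0005,0,-0.015,0,0,0,0.0005,0,-0.017,0,0,0,0.0005,0,-0.018,0,0,0,0.0005,0,-0.019,0,0,0,0.0005,0,-0.019,0,0,0])

```text
clock: 20.75
eef_pos: [601.5, -275.7, 49.7]
eef_rot: [3.141, 0.002, -3.13]
wrist_force: [-1.2, -0.2, 0.4]
finger_gap: 35.7
finger_force: 12.0
```

jog_arm(plan=[0,0,-0.001,0,0,0,0,0,-0.0015,0,0,0,0,0,-0.0015,0,0,0])

```text
clock: 21.05
eef_pos: [601.5, -275.7, 48.1]
eef_rot: [3.141, 0.002, -3.13]
wrist_force: [-0.4, -0.1, -0.8]
finger_gap: 35.8
finger_force: 12.0
```

jog_arm(plan=[0,0,-0.0007,0,0,0,0,0,-0.001,0,0,0,0,0,-0.001,0,0,0])

```text
clock: 21.35
eef_pos: [601.6, -275.7, 47.9]
eef_rot: [-3.142, 0.002, -3.13]
wrist_force: [-1.9, 1.0, 5.2]
finger_gap: 36.0
finger_force: 12.0
```

Contact (5 N). Release and lift away.

jog_arm(plan=[0,0,0,0,0,0,0,0,0,0,0,0,0,0,0,0,0,0,0,0,0,0,0,0,0,0,0.02,0,0,0,0,0,0.05,0,0,0,0,0,0.09,0,0,0,0,0,0.13,0,0,0,0,0.03,0.16,0,0,0,0,0.075,0.17,0,0,0,0,0.12,0.17,0,0,0,0,0.15,0.17,0,0,0,0,0.15,0.17,0,0,0,0,0.15,0.17,0,0,0], claw=0.06)

```text
clock: 22.75
eef_pos: [601.6, -125.6, 217.3]
eef_rot: [-3.142, 0.002, -3.129]
wrist_force: [0.3, -0.5, 0.1]
finger_gap: 60.0
finger_force: 0.0
```

Run:
```python
from h import *
p,d,c=snap("wrist"); cv2.imwrite("pics/w5.png",p[:,:,::-1]); s=manip.read_state(); print(s["eef_pos"])
W=world(c,d); H=cv2.cvtColor(p,cv2.COLOR_RGB2HSV); X,Y,Z=[W[...,i] for i in range(3)]
m=(H[...,0]>100)&(H[...,0]<130)&(H[...,1]>120)&(d>0)&(Z>78)&(Z<92)&(abs(Y+275)<50)&(abs(X-602)<50); q=W[m]
if len(q): print(len(q),cv2.minEnclosingCircle(q[:,:2].astype(np.float32)),np.median(q[:,2]),q[:,2].std())
m=(d>0)&(Z>110)&(Z<137)&(abs(Y+125)<40)&(abs(X-603)<50)&(p.max(-1)<60); q=W[m][:,:2].astype(np.float32).copy(); print("fin",len(q),cv2.minAreaRect(q) if len(q) else 0)
```

```text
[ 601.5702248  -126.33213186  217.16592312]
1530 ((602.0311889648438, -275.4403381347656), 17.876741409301758) 84.80135384610855 1.384544406205878
fin 1372 ((601.3600463867188, -125.16197204589844), (58.854705810546875, 11.052569389343262), 0.7081099152565002)
```

Jar stands centred on the disc. Now close the hood.

jog_arm(plan=[0,0.0005,-0.03,0,0,0,0,0.0005,-0.06,0,0,0,0,0.0005,-0.09,0,0,0,0,0.0005,-0.1085,0,0,0,0,0.0005,-0.1085,0,0,0,0,0.0005,-0.1085,0,0,0], claw=0.05)

```text
clock: 23.4
eef_pos: [601.7, -126.2, 109.2]
eef_rot: [3.142, 0.002, -3.131]
wrist_force: [-0.7, -0.3, 0.2]
finger_gap: 50.2
finger_force: 0.0
```

jog_arm(plan=[0,0,0,0,0,0,0,0,0,0,0,0,0,0,0,0,0,0,0,0,0,0,0,0,0,0,0,0,0,0,0,0,0,0,0,0], claw=0.0, force=15)

```text
clock: 24.0
eef_pos: [601.6, -125.2, 108.9]
eef_rot: [3.141, 0.002, -3.13]
wrist_force: [0.1, -0.3, 2.0]
finger_gap: 11.7
finger_force: 15.0
```

jog_arm(plan=[0,-0.005,0,0,0,0,0,-0.015,0,0,0,0,0.0003,-0.03,0,0,0,0,0.0005,-0.045,0,0,0,0,0.0006,-0.06,0,0,0,0,0.0007,-0.075,0,0,0,0,0.001,-0.09,0,0,0,0,0.001,-0.105,0,0,0,0,0.0012,-0.12,0,0,0,0,0.0013,-0.132,0,0,0,0,0.0014,-0.14,0,0,0,0,0.0015,-0.145,0,0,0,0,0.0015,-0.148,0,0,0,0,0.0015,-0.148,0,0,0,0])

```text
clock: 25.4
eef_pos: [602.7, -275.1, 108.9]
eef_rot: [-3.141, 0.002, -3.131]
wrist_force: [-3.4, -1.6, 4.9]
finger_gap: 12.0
finger_force: 15.0
```

jog_arm(plan=[0,-0.002,0,0,0,0,0,-0.003,0,0,0,0,0,-0.003,0,0,0,0])

```text
clock: 25.7
eef_pos: [602.7, -275.2, 108.8]
eef_rot: [3.138, 0.0, -3.129]
wrist_force: [-7.6, 15.3, 9.7]
finger_gap: 12.1
finger_force: 15.0
```

jog_arm(plan=[0,0.002,0,0,0,0,0,0.002,0,0,0,0,0,0.002,0,0,0,0,0,0.002,0.03,0,0,0,0,0.002,0.07,0,0,0,0,0.002,0.11,0,0,0,-0.02,0.002,0.15,0,0,0,-0.05,0.002,0.19,0,0,0,-0.05,0.002,0.19,0,0,0,-0.05,0.002,0.19,0,0,0], claw=0.06)

```text
clock: 26.7
eef_pos: [552.8, -274.8, 299.6]
eef_rot: [-3.141, 0.003, -3.131]
wrist_force: [0.2, 0.1, -0.3]
finger_gap: 60.1
finger_force: 0.0
```

Run:
```python
from h import *
p,d,c=snap("wrist"); cv2.imwrite("pics/w6.png",p[:,:,::-1])
W=world(c,d); X,Y,Z=[W[...,i] for i in range(3)]
m=(d>0)&(Z>110)&(Z<137)&(abs(Y+275)<40)&(abs(X-603)<50)&(p.max(-1)<60); q=W[m][:,:2].astype(np.float32).copy(); print("fin",len(q),cv2.minAreaRect(q) if len(q) else 0)
Rt=toolR(ldir(.15),HY); g=HG+45*ldir(-.3); go(g,Rt,100); go(g,Rt)
```

```text
fin 746 ((601.9829711914062, -275.42388916015625), (58.42156982421875, 11.129677772521973), 0.5953827500343323)
tcp [509.9 157.3 156.1] shift [-0.043   0.4318 -0.1419] turn [ -1.56 -26.32  -7.81] | 27.5 t 26.75
tcp [554.  151.6  66.6] shift [ 0.0011  0.4261 -0.2314] turn [ -1.56 -26.32  -7.81] | 27.5 t 26.75
```

Hood shut (fin at y −275.4, over the disc). Back to the lever.

jog_arm(plan=[-0.04,0.02,0,0,0,0,-0.08,0.05,0,0,0,0,-0.1,0.09,0,0,0,0,-0.1,0.13,0,0,0,0,-0.1,0.17,0,0,0,0,-0.1,0.21,0,0,0,0,-0.1,0.25,0,0,-5,-1.5,-0.1,0.29,0,-0.5,-10,-3,-0.1,0.33,0,-1,-15,-4.5,-0.1,0.37,0,-1.3,-20,-6,-0.1,0.41,-0.02,-1.56,-26.3,-7.8,-0.1,0.43,-0.06,-1.56,-26.3,-7.8,-0.08,0.432,-0.09,-1.56,-26.3,-7.8,-0.06,0.432,-0.12,-1.56,-26.3,-7.8,-0.043,0.432,-0.142,-1.56,-26.3,-7.8,-0.043,0.432,-0.142,-1.56,-26.3,-7.8,-0.043,0.432,-0.142,-1.56,-26.3,-7.8], claw=0.06)

```text
clock: 28.45
eef_pos: [509.5, 157.7, 155.8]
eef_rot: [-3.14, 0.459, 3.015]
wrist_force: [0.1, -0.3, -0.0]
finger_gap: 60.0
finger_force: 0.0
```

Run:
```python
from h import *
from scipy.optimize import least_squares
p,d,c=snap("wrist")
W=world(c,d); H=cv2.cvtColor(p,cv2.COLOR_RGB2HSV); h,s,v=[H[:,:,i].astype(int) for i in range(3)]
m=((h<8)|(h>172))&(s>150)&(v>60); k,l,st,_=cv2.connectedComponentsWithStats(m.astype(np.uint8)); i=1+st[1:,4].argmax(); print(st[i])
r=W[(l==i)&(d>0)]
def res(x):
    L=ldir(x[0]); U=np.cross(HY,L); return np.hypot((r-HG)@HY-x[1],(r-HG)@U)-12
f=least_squares(res,[-.3,0],loss='soft_l1'); L=ldir(f.x[0]); print("lever",f.x,"axial",np.percentile((r-HG)@L,[1,5,50,95,99]))
Rt=toolR(ldir(.15),HY); g0=HG+45*ldir(-.29); go(g0,Rt)
for a in np.linspace(-.29,.31,13): print(round(a,2),((HG+56*ldir(a)-HG-56*ldir(-.29))/1000).round(4))
print((HG+56*ldir(-.29)-g0)/1000)
```

```text
[299 228  37  39 796]
lever [-0.28729273  0.33818812] axial [41.09079698 53.69196125 56.68904643 58.14426514 60.74599969]
tcp [554.3 151.6  66.9] shift [ 0.0446 -0.0063 -0.09  ] turn [ 0.04 -0.02 -0.03] | 0.1 t 28.5
-0.29 [-0.  0.  0.]
-0.24 [ 0.0018 -0.0002  0.0022]
-0.19 [ 0.0037 -0.0005  0.0042]
-0.14 [ 0.0056 -0.0007  0.0062]
-0.09 [ 0.0077 -0.001   0.008 ]
-0.04 [ 0.0099 -0.0013  0.0098]
0.01 [ 0.0121 -0.0016  0.0114]
0.06 [ 0.0145 -0.0019  0.0129]
0.11 [ 0.0169 -0.0022  0.0143]
0.16 [ 0.0193 -0.0025  0.0156]
0.21 [ 0.0219 -0.0028  0.0168]
0.26 [ 0.0244 -0.0031  0.0178]
0.31 [ 0.0271 -0.0035  0.0187]
[-0.00855262  0.00109562  0.00683025]
```

jog_arm(plan=[0.011,-0.0015,-0.022,0,0,0,0.022,-0.003,-0.045,0,0,0,0.033,-0.004,-0.067,0,0,0,0.039,-0.005,-0.079,0,0,0,0.0446,-0.0055,-0.09,0,0,0,0.0446,-0.0055,-0.09,0,0,0,0.0446,-0.0055,-0.09,0,0,0], claw=0.06)

```text
clock: 29.2
eef_pos: [554.7, 152.5, 67.6]
eef_rot: [-3.141, 0.462, 3.015]
wrist_force: [-0.2, -1.1, -0.2]
finger_gap: 60.1
finger_force: 0.0
```

jog_arm(plan=[0,0,0,0,0,0,0,0,0,0,0,0,0,0,0,0,0,0,0,0,0,0,0,0,0,0,0,0,0,0], claw=0.0, force=40)

```text
clock: 29.7
eef_pos: [554.6, 152.3, 66.8]
eef_rot: [-3.141, 0.461, 3.015]
wrist_force: [-3.1, -8.1, 2.4]
finger_gap: 23.6
finger_force: 25.4
```

jog_arm(plan=[-0.003,0.0004,0.0024,0,0,0,-0.0062,0.0008,0.0049,0,0,0,-0.0092,0.0012,0.0074,0,0,0,-0.0092,0.0012,0.0074,0,0,0])

```text
clock: 30.1
eef_pos: [545.3, 153.3, 74.4]
eef_rot: [-3.141, 0.462, 3.015]
wrist_force: [3.6, -3.2, -2.4]
finger_gap: 23.4
finger_force: 40.0
```

Lifted ~12 mm. Flip up.

jog_arm(plan=[0.0018,-0.0002,0.0022,0,0,0,0.0037,-0.0005,0.0042,0,0,0,0.0056,-0.0007,0.0062,0,0,0,0.0077,-0.001,0.008,0,0,0,0.0099,-0.0013,0.0098,0,0,0,0.0121,-0.0016,0.0114,0,0,0,0.0145,-0.0019,0.0129,0,0,0,0.0169,-0.0022,0.0143,0,0,0,0.0193,-0.0025,0.0156,0,0,0,0.0219,-0.0028,0.0168,0,0,0,0.0244,-0.0031,0.0178,0,0,0,0.0268,-0.0035,0.0187,0,0,0,0.0268,-0.0035,0.0187,0,0,0])

```text
clock: 31.4
eef_pos: [572.7, 149.9, 93.1]
eef_rot: [-3.141, 0.462, 3.015]
wrist_force: [-0.4, -5.7, -5.5]
finger_gap: 23.1
finger_force: 40.0
```

jog_arm(plan=[0,0,0,0,0,0,0,0,0,0,0,0,0,0,0,0,0,0,-0.011,0.0015,0.022,0,0,0,-0.022,0.003,0.045,0,0,0,-0.033,0.0045,0.067,0,0,0,-0.044,0.006,0.09,0,0,0,-0.054,0.007,0.11,0,0,0,-0.054,0.007,0.11,0,0,0,-0.054,0.007,0.11,0,0,0], claw=0.06)

```text
clock: 32.4
eef_pos: [518.5, 157.2, 203.0]
eef_rot: [3.142, 0.462, 3.015]
wrist_force: [-0.2, -0.4, 0.0]
finger_gap: 59.6
finger_force: 0.0
```

Run:
```python
from h import *
from scipy.optimize import least_squares
p,d,c=snap("wrist"); cv2.imwrite("pics/w7.png",p[:,:,::-1])
W=world(c,d); H=cv2.cvtColor(p,cv2.COLOR_RGB2HSV); h,s,v=[H[:,:,i].astype(int) for i in range(3)]
m=((h<8)|(h>172))&(s>150)&(v>60); k,l,st,_=cv2.connectedComponentsWithStats(m.astype(np.uint8)); i=1+st[1:,4].argmax(); print(st[i])
r=W[(l==i)&(d>0)]
def res(x):
    L=ldir(x[0]); U=np.cross(HY,L); return np.hypot((r-HG)@HY-x[1],(r-HG)@U)-12
f=least_squares(res,[.3,0],loss='soft_l1'); L=ldir(f.x[0]); print("lever",f.x,"axial",np.percentile((r-HG)@L,[1,5,50,95,99]))
p,d,c=snap("top"); W=world(c,d); X,Y,Z=[W[...,i] for i in range(3)]
m=(d>0)&(Z>107)&(Z<139)&(Y<-100)&(abs(X-603)<50)&(p.max(-1)<60); q=W[m]; print("fin",q.mean(0))
s=manip.read_state(); print(s["clock"],s["eef_pos"],s["wrist_force"])
```

```text
[300 208  32  36 777]
lever [0.29282775 0.029093  ] axial [34.85445122 36.71144104 56.33842932 57.81393432 58.59138096]
fin [ 601.35525506 -272.8590384   128.67715136]
32.5 [518.27423054 156.93195399 201.80737181] [-0.68768777 -0.08436326  0.54153779]
```

View pics/w7.png

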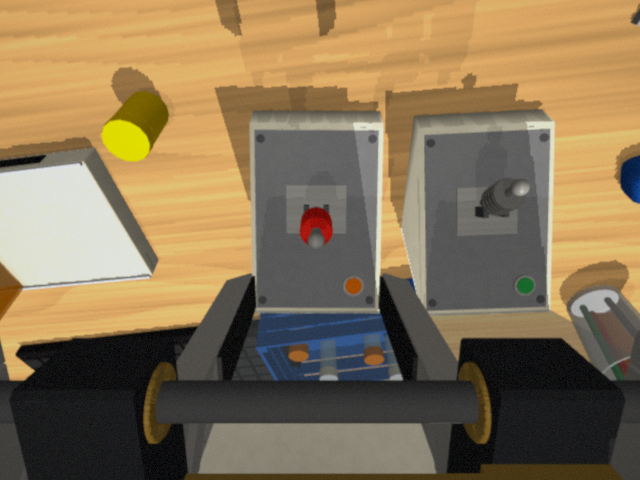

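Wrist view: red lever at (316,228) is up-slope (ON), with the collar home at +0.29 rad and its top at 58 mm. The grey lever at (505,195) is still OFF, and the tool is clear.

```bash
python3 -c "
from h import *
print(manip.sign_off())"
```

```text
the job is handed in; nothing more can be done
None
```

I handed the job in at about 32.5 s of the 72 s limit; the verdict was not shown. My last camera checks had the jar upright on the disc, the hood shut, the red lever on with its collar home and the grey lever off. One early flip try hit a joint limit and slipped off the collar (41 N wrist force reading, possible brush with the visor).

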